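Clip a damper cartridge into its holding fixture and swing the keeper over it

TASK

Snap the loose damper cartridge fully down into both spring clips of the holding fixture, centred between them. Then release the safety catch: slide it all the way to whichever side it will go (it is blocked on the other side, and only feeling tells which). Then swing the keeper arm by its knob across the cartridge until it is against its stop, and leave the objects round about where they are.

Things in the scene. Friction and masses are not known exactly. Their poses are not given: they have to be found in the camera images.
- fixture: Grey steel fixture bolted to the bench. Origin on the bench top midway between its two clips; y runs along the clips' axis, z up. In its frame (mm): plate x -47..157, y -90..95, top z 12; clips 14 wide at y -45 and 45 (fingers fit between, y -35..35); keeper pivot x 90, y 0; stop post x 71, y -17, top z 82; catch housing x 102..152, y -3..95, top z 43.
- clip_centre (a point): Where the cartridge's middle belongs: on the clips' axis, 50 mm above the bench; axes as the fixture. Each clip is an upward C of two sprung steel jaws (mouth 27 mm, tops 69 mm above the bench). Pressing the tube down through both mouths takes about 10 to 20 N in all; it snaps onto a rigid seat, axis at 50 mm.
- cartridge: Loose damper cartridge, 0.2 to 0.4 kg, lying on the bench: bare aluminium tube 34 mm in diameter, 128 mm long, with a dark hexagonal cap (36 mm across flats, 16 mm long) and a short stub at each end, 168 mm over all, ends alike. Origin on its axis at mid length (18 mm above the bench when lying); y runs along the tube. Grasp across the tube at mid length.
- cartridge_end_p (a point): Point on the cartridge axis 70 mm from its middle, towards its +y end.
- cartridge_end_n (a point): Point on the cartridge axis 70 mm from its middle, towards its -y end.
- catch (a joint): Safety catch, slides along the fixture's y: m from its locked middle, + to fixture +y, limits -0.024 and 0.024. About 3 N move it; it stays where left. A stop hidden in the housing blocks one direction after about 4 mm; which one differs from start to start and cannot be seen. Within 14 mm of the middle its tongue blocks the keeper; beyond 15.5 mm it counts as released.
- catch_tab (a point): Grip point of the catch's black upright tab, 92 mm above the bench (tab 24 mm along fixture x, 10 mm along y, from 52 up to 107 mm above the bench; above 90 mm height nothing stands within 50 mm). At fixture x 130, y 46 plus the catch value; moves with it.
- keeper (a joint): Keeper arm, swings level about its pivot: 0 parked (along fixture +y), grows counter-clockwise from above, 1.571 at its stop (along fixture -x, across the cartridge). About 1 to 2 N at the knob; stays where left. Locked within 0.12 rad of parked until the catch is released. Underside 74 mm above the bench: it passes the cartridge only if that is fully home.
- keeper_pivot (a point): Keeper's pivot axis, 79 mm above the bench.
- keeper_knob (a point): Middle of the keeper's upright black knob: round, 24 mm in diameter, from 84 mm (top of the 22 mm wide, 10 mm thick arm) to 130 mm above the bench; 152 mm from the pivot axis. Moves with the keeper.
- hub: Bystander: spare wheel hub, 60 x 110 x 60 mm, origin under its centre.
- sprocket: Bystander: flat grey toothed sprocket, 76 mm across, 9 mm thick, origin under its centre.
- tape: Bystander: roll of pale tape, 94 mm across, 25 mm thick, lying flat, origin under its centre.
Things that resemble listed ones, but are neither listed nor needed, are in the scene too. Of the things shaped like the cartridge, the aluminium one is meant.

How it is judged:
On the way, in this order (a step that is already met when the one before it is completed fails the run):
1. the cartridge is snapped home in both clips (x of cartridge in the frame of fixture between -0.003 and 0.003 m and y of cartridge in the frame of fixture between -0.01 and 0.01 m and z of each of cartridge_end_p, cartridge_end_n in the frame of fixture below 0.0535 m and angle between the y axis of cartridge and the y axis of fixture, either way round below 0.06 rad), for 0.2 s.
2. the safety catch is released, to the side it will go ((value of joint catch above 0.0155 m or value of joint catch below -0.0155 m)), for 0.2 s.
3. the keeper is swung across the cartridge to its stop (value of joint keeper above 1.5 rad), for 0.2 s.
At the end, for the whole second after the job is handed in: Cartridge home in both clips (each end at most 3.5 mm above its seated height, within 3 mm across and 10 mm along of the clips' middle, within 0.06 rad of their axis), catch at least 15.5 mm from its middle, keeper at 1.5 rad or more (stop at 1.571), cartridge at rest (below 0.02 m/s) (all of step 1 and (value of joint catch above 0.0155 m or value of joint catch below -0.0155 m) and value of joint keeper above 1.5 rad and linear speed of cartridge below 0.02 m/s); the robot touches nothing.
It fails at once if the spare hub is moved more than 30 mm (distance of hub from where it was at the start of the episode above 0.03 m).
It fails at once if the sprocket is moved more than 30 mm (distance of sprocket from where it was at the start of the episode above 0.03 m).
It fails at once if the tape roll is moved more than 30 mm (distance of tape from where it was at the start of the episode above 0.03 m).
It also fails if it takes over 58 s, if anything falls off the work surface, if the arm or the gripper's body presses on something with over 40 N, if the wrist force passes 120 N, or if a joint passes its speed limit or range.

ROBOT

A 7-joint arm with a two-finger parallel gripper is mounted at the origin on a cart in front of the work surface, level with it; the furniture and walls round the work are solid. World frame = base frame: x ahead of the robot, y to its left, z up, the work surface at z = 0. Lengths are in m, angles in rad, forces in N, time in s.
With the tool pointing down it reaches from about 0.4 to 0.85 m from the base axis. Payload 10.4 kg.
Tool frame: the origin (TCP) lies between the finger pads; the fingertips stand 17 mm ahead of it and the grasp point (between the pads) lies 2 mm behind it; z points along the fingers, y is the direction in which the jaws open and shut (so a half turn about z gives the same grasp; the last joint's range is limited). The gripper opens to 85 mm and grips with 20 to 120 N. Pads are 22 mm wide; open, the fingers measure 114 mm over their backs; the gripper's body (76 mm by 85 mm) begins 54 mm behind the grasp point. The pads swing forward as they close: fully open they stand 13 mm farther back than shut.
Start: joints at [1.08, 0.332, -0.065, 1.46, 0.022, 1.35, -0.088], TCP at [0.282, -0.558, 0.248] pointing down, gripper open.
Joint ranges: [-2.6, 2.6], [-0.5, 2.12], [-1.47, 1.34], [0.16, 2.42], [-1.27, 4.41], [0.06, 2.06], [-2.6, 2.6]. Speed limits (rad/s): [2.22, 2.22, 2.79, 2.79, 3.14, 3.14, 3.14].

INTERFACE

Orientations are given as a unit quaternion [x, y, z, w].
In Python, from workcell import manip gives the robot as it stands.
- The arm moves only by the tool jog_arm, never from a script. Its argument "steps" is one flat list of numbers, 5 for each row, row after row: the finger opening in m, from 0 to 0.0854, then the shift along the tool's x, y, z in m, then the turn about the tool's z in rad. In form: [gripper, x, y, z, twist, gripper, x, y, z, twist, ...]. A call has exactly 10 rows; each row is the pose to reach, as a shift and turn from the pose commanded when the call began, along the tool's axes at that moment; what a row does not reach only later rows make up. A row lasts 1/10 s, in which the tool goes at most 50 mm and 8.59 degrees, less where a joint would pass 70% of its speed; a pose out of reach is approached as far as the arm can. A call with a gripper value outside its range is refused whole. The fingers move at their own pace and stop on an object; "grip_force" is the grip in N (left out, the last holds). Time passes only in rows, so rows that repeat a pose let the fingers close, or fill a call up. It gives the time, the measured TCP pose, the force and the opening at its end, in the units of the state.
- manip.get_obs(): the state, without advancing time (a new reading comes with each control period).
- manip.camera(name): name is "scene" or "top"; returns (picture, depth): 384x512x3 uint8, red, green, blue; 384x512 float32, m along the optical axis (not along the pixel's ray), 0 where there is no reading.
- manip.calibration(name): a dict with "mtx" (3x3 intrinsics, pixels), "world_to_cam" (4x4, takes a point from world to camera coordinates). Camera axes: x right, y down, z forward; pixel columns grow to the right and rows downward; lengths in m; the calibration is good to about 2 mm. A picture is of the moment at which its call begins. calibration takes no time and is no camera call.
- manip.hand_in(): hands the job in, once; it reports no verdict.
The state is a dict: "clock": time; "joint_pos": joint angles; "joint_velocities": joint speeds; "tau": joint torques, N m; "position": TCP position; "ee_rot": TCP orientation; "ft_force": force on the tool from outside, world axes, zero at the start; "torque": the same for the moment, N m; "grip_width": opening from 0.0 (shut) to 1.0 (fully open).
Only numpy, scipy, OpenCV 4.12 (cv2) and the standard library are available. Lean on these libraries where they do the work, as an engineer would, in place of code of your own. Each camera call takes 0.05 s, during which the arm holds its last target.

## Working session

There is one attempt and no reset: what is moved stays moved. The work goes in short steps, Python scripts to look and compute and a tool call to move; the robot and the scene stay as the last step left them, time stands still between calls to the robot, and variables do not carry over. Pictures are saved under pics/ and viewed, and the job is handed in when it is done.

Besides the shell and the picture viewer there is one more tool, called after "Call:" in YAML: its name, and indented under it one key for each argument. jog_arm: Moves the arm, as the interface text tells. Its arguments: {"type":"object","properties":{"steps":{"type":"array"},"grip_force":{"type":"number"}},"required":["steps"]}

```bash
mkdir -p pics; ls; python3 - <<'E'
from workcell import manip
import cv2, numpy as np
o=manip.get_obs();print(o)
for n in("scene","top"):
    p,d=manip.camera(n)
    cv2.imwrite(f"pics/{n}0.png",p[:,:,::-1]);np.save(f"pics/{n}0.npy",d);np.save(f"pics/{n}0rgb.npy",p)
    print(n,manip.calibration(n))
E
```

```text
pics
{'clock': 0.0, 'joint_pos': array([ 1.08037995,  0.33289402, -0.06469802,  1.46095792,  0.02155057,
        1.34988399, -0.08851936]), 'joint_velocities': array([-6.44231751e-04, -1.49939850e-03,  1.50917283e-04,  7.23154723e-04,
       -6.22450913e-05, -7.08464909e-04, -2.77819691e-03]), 'tau': array([ 1.30263247e-04, -6.25442076e+01,  4.92958096e-02, -3.91591573e+01,
        1.61727634e-02,  9.98815958e-03, -4.84202144e-05]), 'position': array([ 0.28168527, -0.55752517,  0.24749413]), 'ee_rot': array([ 9.72768974e-01,  2.31775747e-01, -1.77529402e-04, -7.03237011e-04]), 'ft_force': array([ 0.04203948, -0.05305137,  0.24475966]), 'torque': array([-0.03387927, -0.01137798,  0.02049002]), 'grip_width': 1.002184593241126}
scene {'mtx': array([[447.30528385,   0.        , 257.32478666],
       [  0.        , 447.30528385, 192.67104806],
       [  0.        ,   0.        ,   1.        ]]), 'world_to_cam': array([[-0.90155029, -0.43265912, -0.00362688,  0.53000273],
       [-0.30462188,  0.64066189, -0.70481051,  0.15280111],
       [ 0.3072663 , -0.63431729, -0.70938635,  1.32848924],
       [ 0.        ,  0.        ,  0.        ,  1.        ]])}
top {'mtx': array([[395.03486655,   0.        , 260.25858023],
       [  0.        , 395.03486655, 191.85418628],
       [  0.        ,   0.        ,   1.        ]]), 'world_to_cam': array([[-0.02841899, -0.9995655 , -0.00782127,  0.11023108],
       [-0.99232834,  0.02915331, -0.12014388,  0.5342467 ],
       [ 0.12031969,  0.0043469 , -0.99272568,  1.27150696],
       [ 0.        ,  0.        ,  0.        ,  1.        ]])}
```

View pics/scene0.png

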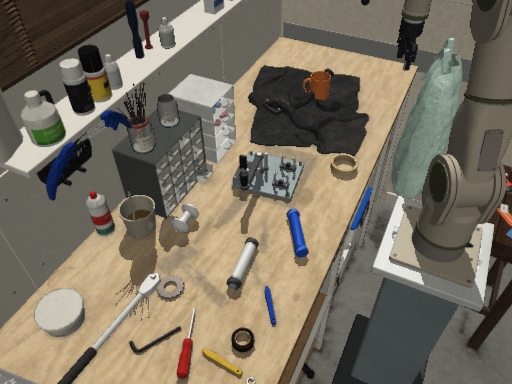

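View pics/top0.png

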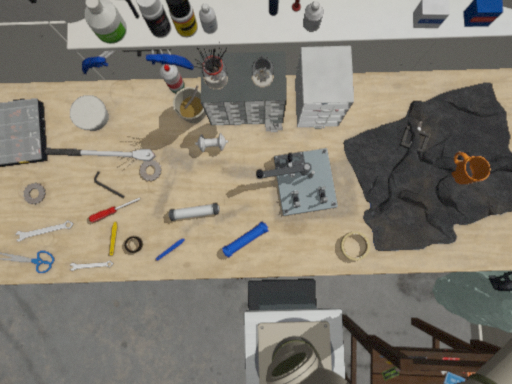

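The top view has the aluminium cartridge at about (193,212), the fixture at about (305,182), the keeper knob at about (262,174) and the blue decoy at (245,240). Next I'll zoom in.

```bash
cat > h.py <<'E'
import numpy as np, cv2
from workcell import manip
C={n:manip.calibration(n) for n in("scene","top")}
def pts(n,d):
    K=C[n]["mtx"];T=np.linalg.inv(C[n]["world_to_cam"])
    v,u=np.mgrid[:d.shape[0],:d.shape[1]]
    P=np.stack([(u-K[0,2])/K[0,0]*d,(v-K[1,2])/K[1,1]*d,d,np.ones_like(d)],-1)
    W=(P@T.T)[...,:3]; W[d<=0]=np.nan
    return W
def proj(n,p):
    p=np.atleast_2d(p);c=(np.c_[p,np.ones(len(p))]@C[n]["world_to_cam"].T)[:,:3]
    q=c@C[n]["mtx"].T;return q[:,:2]/q[:,2:]
E
python3 - <<'E'
from h import *
p=np.load("pics/top0rgb.npy");d=np.load("pics/top0.npy")
c=p[130:260,150:350,::-1];cv2.imwrite("pics/topz.png",cv2.resize(c,None,fx=4,fy=4,interpolation=cv2.INTER_CUBIC))
p2=np.load("pics/scene0rgb.npy")
c=p2[140:215,215:315,::-1];cv2.imwrite("pics/scz.png",cv2.resize(c,None,fx=7,fy=7,interpolation=cv2.INTER_CUBIC))
W=pts("top",d)
Z=W[...,2]
z=np.clip(np.nan_to_num(Z[130:260,150:350])/0.14,0,1)
cv2.imwrite("pics/topzz.png",cv2.applyColorMap(cv2.resize((z*255).astype(np.uint8),None,fx=4,fy=4,interpolation=cv2.INTER_NEAREST),cv2.COLORMAP_JET))
E
```

```text
(no output)
```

View pics/topz.png

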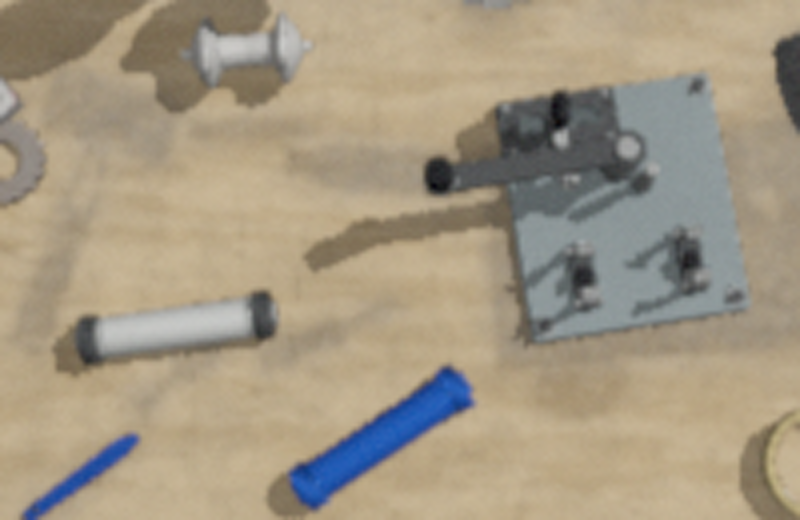

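View pics/scz.png

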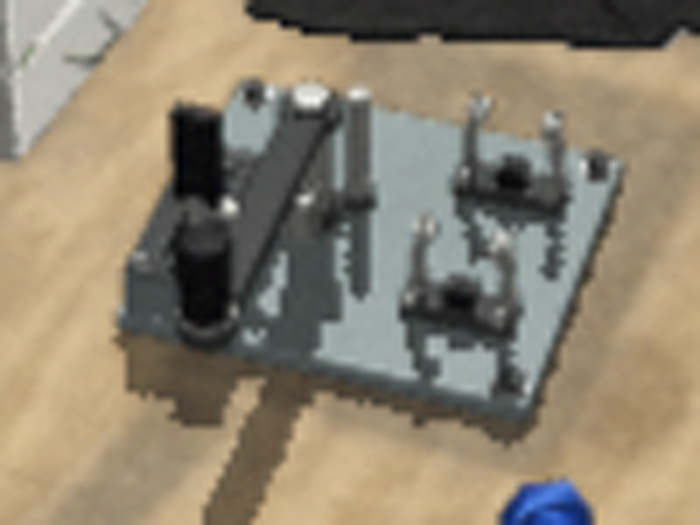

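View pics/topzz.png

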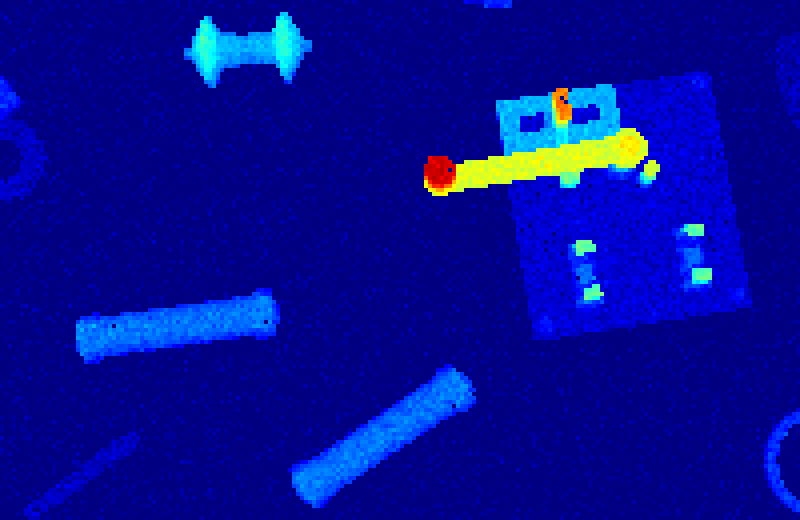

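```bash
cat > fit.py <<'E'
from h import *
from scipy import ndimage as ni
p=np.load("pics/top0rgb.npy");d=np.load("pics/top0.npy")
W=pts("top",d);Z=W[...,2]
print("bench z",np.nanmedian(Z[200:240,150:170]))
# fixture plate
m=np.zeros(Z.shape,bool);m[140:225,265:345]=1
pl=m&(Z>0.006)&(Z<0.05)
lab,n=ni.label(pl);k=np.argmax(np.bincount(lab.ravel())[1:])+1
pm=lab==k
q=W[pm][:,:2]
r=cv2.minAreaRect((q*1000).astype(np.float32));print("plate rect",r,"z",np.median(Z[pm&(Z<0.02)]))
hi=m&(Z>0.058)&(Z<0.075)
lab,n=ni.label(hi)
for i in range(1,n+1):
    w=W[lab==i]; 
    if len(w)>2: print("hi",len(w),w.mean(0).round(4),w[:,2].max().round(3),np.argwhere(lab==i).mean(0))
kn=(Z>0.115)&(Z<0.14);kn[:, :240]=0;kn[:,275:]=0;kn[:160]=0;kn[190:]=0
print("knob top",W[kn].mean(0).round(4),kn.sum())
tb=m&(Z>0.095)&(Z<0.115);print("tab",W[tb].mean(0).round(4),tb.sum(), (W[tb].max(0)+W[tb].min(0))/2)
ct=np.zeros(Z.shape,bool);ct[200:225,165:222]=1;ct&=Z>0.008
w=W[ct];r=cv2.minAreaRect((w[:,:2]*1000).astype(np.float32));print("cart",r,w.mean(0).round(4),np.percentile(w[:,2],95))
E
python3 fit.py
```

```text
bench z -0.0002749911387733839
plate rect ((572.9263305664062, -56.55421447753906), (205.04904174804688, 187.43898010253906), 7.858053207397461) z 0.011481598300619789
hi 3 [0.641  0.0014 0.0669] 0.071 [158. 288.]
hi 3 [ 0.6306 -0.0045  0.0687] 0.071 [161. 290.]
hi 14 [ 0.5883 -0.01    0.0671] 0.074 [173.92857143 292.14285714]
hi 4 [ 0.5872 -0.0734  0.0661] 0.074 [173.75 311.75]
hi 13 [ 0.5431 -0.1087  0.0651] 0.07 [187.         323.30769231]
hi 16 [ 0.5316 -0.0193  0.0658] 0.071 [191.3125 295.6875]
hi 14 [ 0.5071 -0.113   0.0645] 0.069 [198.07142857 325.14285714]
hi 13 [ 0.4953 -0.0244  0.0646] 0.071 [202.53846154 297.69230769]
knob top [0.5863 0.0954 0.1278] 49
tab [ 0.6408 -0.003   0.1045] 27 [ 0.64127915 -0.00288019  0.10355372]
cart ((481.15765380859375, 320.2597961425781), (49.44099044799805, 175.2461700439453), 2.8049068450927734) [0.4802 0.3153 0.0302] 0.03725490661686551
```

```bash
cat > fit2.py <<'E'
from h import *
from scipy import ndimage as ni
for n in("top","scene"): print(n,np.linalg.inv(C[n]["world_to_cam"])[:3,3].round(3))
F=np.array([[0.,45],[0,-45],[90,152],[130,46],[55,2.5]])/1000
M=np.array([[.51345,-.02185],[.5251,-.11085],[.5863,.0954],[.641,-.003],[.5729,-.0566]])
T=cv2.estimateAffinePartial2D; 
a=F-F.mean(0);b=M-M.mean(0)
th=np.arctan2((a[:,0]*b[:,1]-a[:,1]*b[:,0]).sum(),(a*b).sum())
R=np.array([[np.cos(th),-np.sin(th)],[np.sin(th),np.cos(th)]]);t=M.mean(0)-R@F.mean(0)
print("yaw",th,np.degrees(th),"t",t,"res mm",((F@R.T+t-M)*1000).round(1))
for n in ("top","scene"):
    p=np.load(f"pics/{n}0rgb.npy");d=np.load(f"pics/{n}0.npy");W=pts(n,d);Z=W[...,2]
    # cartridge
    ref=np.array([.480,.316]);m=(np.hypot(W[...,0]-ref[0],W[...,1]-ref[1])<.11)&(Z>.008)&(Z<.05)
    lab,k=ni.label(m);i=np.argmax(np.bincount(lab.ravel())[1:])+1;w=W[lab==i]
    # project on axis; fit with top strip
    hi=w[w[:,2]>(.026)];
    l=cv2.fitLine((hi[:,:2]*1000).astype(np.float32),cv2.DIST_HUBER,0,.01,.01).ravel()
    u=l[:2]; u=u if u[1]>0 else -u; s=(w[:,:2]*1000-l[2:])@u; nn=(w[:,:2]*1000-l[2:])@np.array([-u[1],u[0]])
    s0=(np.percentile(s,.5)+np.percentile(s,99.5))/2
    print(n,"cart axis",u,"yaw",np.degrees(np.arctan2(-u[0],u[1])),"mid",l[2:]+s0*u,"len",np.ptp(s),"nrange",np.percentile(nn,[2,98]))
    v=p.copy()
    def poly(P,c):
        q=proj(n,P);cv2.polylines(v,[np.round(q*16).astype(np.int32)],False,c,1,cv2.LINE_AA,4)
    def fx(P): P=np.array(P)/1000;return np.c_[P[:,:2]@R.T+t,P[:,2]]
    poly(fx([[-47,-90,12],[157,-90,12],[157,95,12],[-47,95,12],[-47,-90,12]]),(255,0,0))
    poly(fx([[0,-52,69],[0,52,69]]),(0,255,0))
    poly(fx([[90,0,84],[90,152,84],[90,152,130]]),(255,255,0))
    poly(fx([[130,46,52],[130,46,107]]),(255,0,255))
    poly(fx([[71,-17,12],[71,-17,82]]),(0,255,255))
    if n=="top": c=v[130:230,240:350];f=7
    else: c=v[140:215,215:315];f=7
    cv2.imwrite(f"pics/fit_{n}.png",cv2.resize(c[:,:,::-1],None,fx=f,fy=f,interpolation=cv2.INTER_CUBIC)[:600,:800])
E
python3 fit2.py
```

```text
top [0.38  0.089 1.327]
scene [0.116 0.974 1.052]
yaw 0.14004663599418102 8.024081177471494 t [ 0.51888601 -0.06676481] res mm [[-0.8 -0.4]
 [ 0.1 -0.5]
 [ 0.5  0.9]
 [ 0.2 -0.1]
 [ 0.1 -0. ]]
top cart axis [-0.11409625  0.9934697 ] yaw 6.551501 mid [480.75254961 315.11570314] len 167.1586837915329 nrange [-17.02474219  16.41430501]
scene cart axis [-0.11797623  0.9930164 ] yaw 6.775319 mid [478.19106499 317.95070578] len 167.91414407507028 nrange [-17.82064195  15.06001318]
```

View pics/fit_top.png

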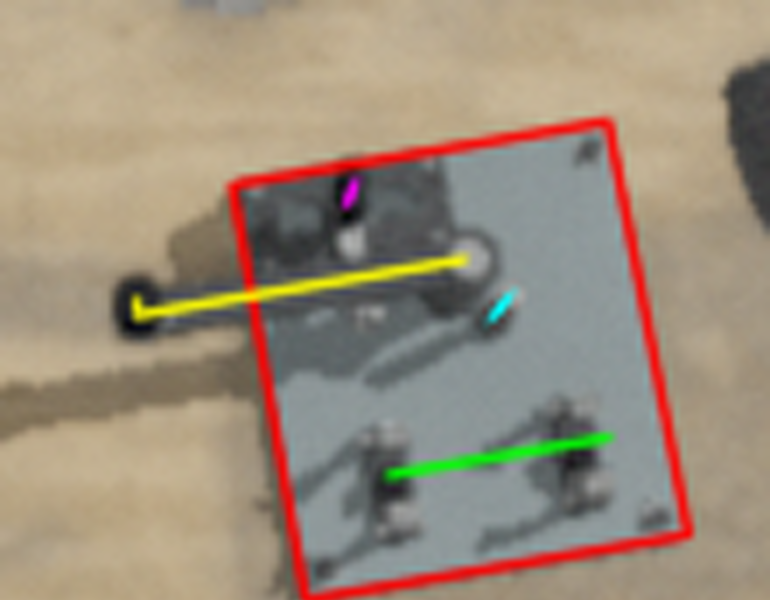

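View pics/fit_scene.png

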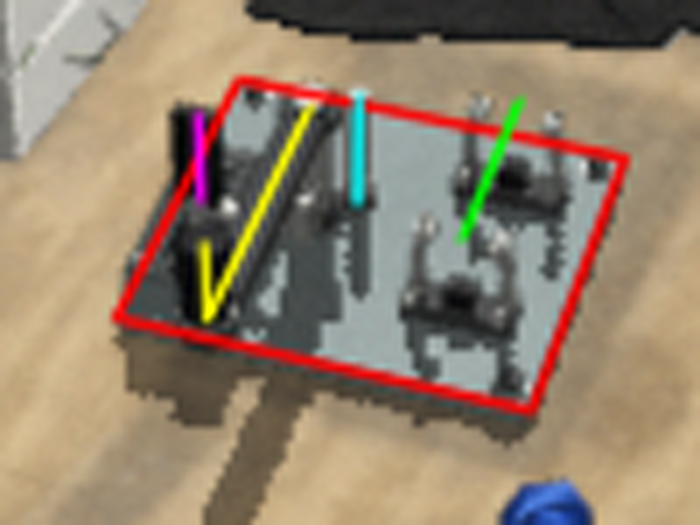

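The model overlays match in both cameras. I'll use fixture origin (0.519, -0.067) with yaw 0.140, and cartridge (0.480, 0.3165) with yaw 0.115. Next is a helper that turns world targets into tool shifts.

```bash
cat > go.py <<'E'
import sys;from h import *
from scipy.spatial.transform import Rotation as Ro
# args: X Y Z yaw_of_tool_y(or n) ; from current
o=manip.get_obs();R=Ro.from_quat(o["ee_rot"]).as_matrix()
ty=np.arctan2(R[1,1],R[0,1])
print("t",round(o["clock"],2),"pos",o["position"].round(4),"tool_y yaw",ty.round(3),"F",o["ft_force"].round(1),"grip",round(o["grip_width"],3),"q",o["joint_pos"].round(2))
a=sys.argv[1:]
while len(a)>=4:
    g=np.array([float(x) for x in a[:3]]);s=R.T@(g-o["position"])
    print("shift",s.round(4),end=" ")
    if a[3]!="n":
        w=(ty-float(a[3])+np.pi/2)%np.pi-np.pi/2; print("twist",w.round(3),"or",(w-np.sign(w)*np.pi).round(3),end="")
    print();a=a[4:]
E
python3 go.py .52 -.12 .25 n .48 .3165 .15 .115
```

```text
t 0.1 pos [ 0.2817 -0.5576  0.2476] tool_y yaw -1.103 F [-0.9  0.2  0.4] grip 1.001 q [ 1.08  0.33 -0.06  1.46  0.02  1.35 -0.09]
shift [ 0.41   -0.2831 -0.0021] 
shift [ 0.5712 -0.6906  0.0984] twist -1.218 or 1.924
```

Call:
jog_arm:
  steps: [0.08,0.041,-0.028,0,-0.12,0.08,0.082,-0.057,0,-0.24,0.08,0.123,-0.085,0,-0.36,0.08,0.164,-0.113,0,-0.48,0.08,0.205,-0.141,0,-0.6,0.08,0.246,-0.17,0,-0.72,0.08,0.287,-0.198,0,-0.84,0.08,0.328,-0.226,0,-0.96,0.08,0.369,-0.255,0,-1.08,0.08,0.41,-0.283,0,-1.2]

```text
clock: 1.1
position: [0.5206, -0.1185, 0.2483]
ee_rot: [0.67, 0.742, -0.0, 0.0]
ft_force: [0.5, -0.5, -1.2]
grip_width: 0.939
```

```bash
python3 go.py .48 .3165 .12 .115 .48 .3165 .022 .115
```

```text
t 1.1 pos [ 0.5206 -0.1185  0.2483] tool_y yaw 0.102 F [ 0.5 -0.5 -1.2] grip 0.939 q [ 0.61  0.17 -0.53  1.68  0.09  1.32  0.17]
shift [0.4369 0.0038 0.1281] twist -0.013 or 3.128
shift [0.437  0.0038 0.2261] twist -0.013 or 3.128
```

Call:
jog_arm:
  steps: [0.08,0.049,0,0,0,0.08,0.098,0,0,0,0.08,0.147,0.001,0.01,0,0.08,0.196,0.001,0.025,-0.01,0.08,0.245,0.002,0.045,-0.01,0.08,0.293,0.002,0.065,-0.01,0.08,0.34,0.003,0.085,-0.013,0.08,0.385,0.003,0.105,-0.013,0.08,0.42,0.004,0.12,-0.013,0.08,0.437,0.004,0.128,-0.013]

```text
clock: 2.1
position: [0.4793, 0.3188, 0.1184]
ee_rot: [0.665, 0.746, -0.001, -0.001]
ft_force: [-0.2, -0.4, 0.5]
grip_width: 0.943
```

```bash
python3 go.py .48 .3165 .022 .115; python3 - <<'E'
from h import *
p,d=manip.camera("scene");np.save("pics/s1.npy",d)
cv2.imwrite("pics/s1.png",cv2.resize(p[190:330,180:340,::-1],None,fx=4,fy=4,interpolation=cv2.INTER_CUBIC))
E
```

```text
t 2.1 pos [0.4793 0.3188 0.1184] tool_y yaw 0.115 F [-0.2 -0.4  0.5] grip 0.943 q [-0.05  0.44 -0.76  1.71  0.33  1.12 -0.79]
shift [-0.0025  0.0007  0.0964] twist -0.0 or 3.141
```

View pics/s1.png

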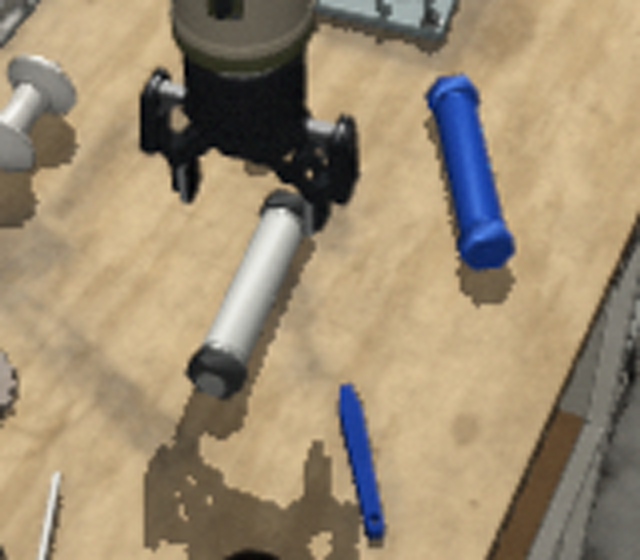

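The gripper straddles the tube, with the fingers on either side of it at crop (190,150) and (320,160). Descend and close.

Call:
jog_arm:
  steps: [0.08,-0.001,0.001,0.02,0,0.08,-0.002,0.001,0.045,0,0.08,-0.002,0.001,0.07,0,0.08,-0.002,0.001,0.085,0,0.08,-0.002,0.001,0.092,0,0.08,-0.002,0.001,0.096,0,0.03,-0.002,0.001,0.096,0,0.02,-0.002,0.001,0.096,0,0.02,-0.002,0.001,0.096,0,0.02,-0.002,0.001,0.096,0]
  grip_force: 80

```text
clock: 3.15
position: [0.4835, 0.3134, 0.0255]
ee_rot: [0.667, 0.745, 0.001, 0.0]
ft_force: [-1.5, -1.7, 6.4]
grip_width: 0.372
```

```bash
python3 go.py .48 .3165 .022 .115
```

```text
t 3.15 pos [0.4835 0.3134 0.0255] tool_y yaw 0.11 F [-1.5 -1.7  6.4] grip 0.372 q [-0.09  0.56 -0.7   1.78  0.43  0.96 -0.85]
shift [ 0.0035 -0.0031  0.0035] twist -0.005 or 3.137
```

Call:
jog_arm:
  steps: [0.02,0,0,0,0,0.02,0,0,0,0,0.02,0,0,-0.01,0,0.02,0,0,-0.03,0,0.02,0,0,-0.06,0,0.02,0,0,-0.09,0,0.02,0,0,-0.11,0,0.02,0,0,-0.12,0,0.02,0,0,-0.12,0,0.02,0,0,-0.12,0]

```text
clock: 4.15
position: [0.4827, 0.3126, 0.1434]
ee_rot: [0.667, 0.745, -0.001, -0.0]
ft_force: [-0.2, 0.6, -3.6]
grip_width: 0.369
```

```bash
cat > cart.py <<'E'
from h import *
from scipy import ndimage as ni
import sys
tag=sys.argv[1]
p,d=manip.camera("scene")
cv2.imwrite(f"pics/{tag}.png",cv2.resize(p[140:320,160:340,::-1],None,fx=3.3,fy=3.3,interpolation=cv2.INTER_CUBIC))
pt,dt=manip.camera("top")
cv2.imwrite(f"pics/{tag}t.png",cv2.resize(pt[130:260,150:350,::-1],None,fx=4,fy=4,interpolation=cv2.INTER_CUBIC))
np.save(f"pics/{tag}_s.npy",d);np.save(f"pics/{tag}_t.npy",dt);np.save(f"pics/{tag}_srgb.npy",p);np.save(f"pics/{tag}_trgb.npy",pt)
E
python3 cart.py g1; python3 go.py .48 .3165 .022 .115
```

```text
t 4.25 pos [0.4825 0.3125 0.1429] tool_y yaw 0.11 F [ 0.   0.2 -3.9] grip 0.37 q [-0.03  0.41 -0.77  1.69  0.31  1.17 -0.77]
shift [ 0.0043 -0.0018  0.1209] twist -0.005 or 3.137
```

View pics/g1.png

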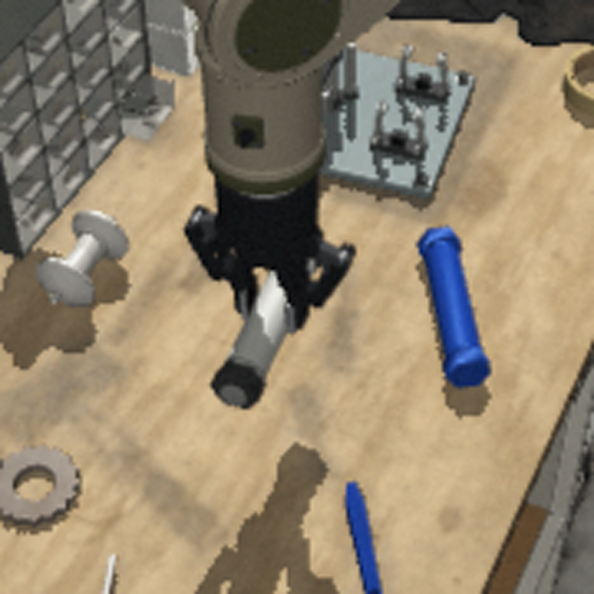

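View pics/g1t.png

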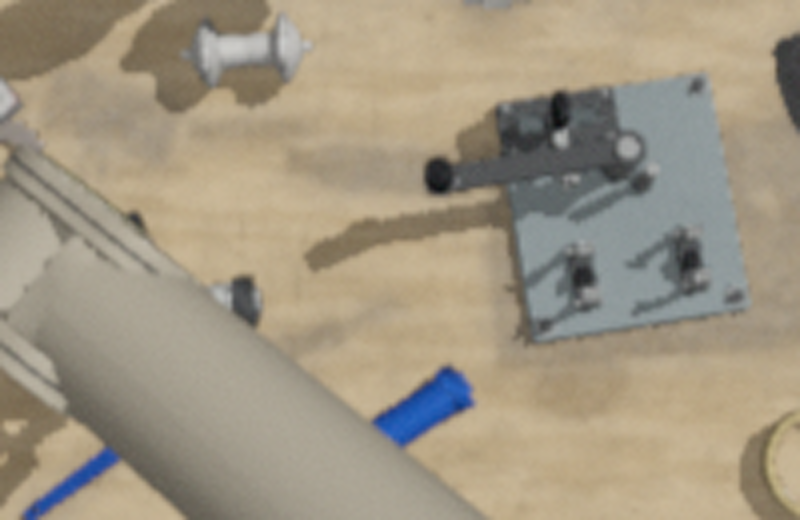

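```bash
cat > inhand.py <<'E'
from h import *
from scipy.spatial.transform import Rotation as Ro
import sys
tag=sys.argv[1]
o=manip.get_obs();R=Ro.from_quat(o["ee_rot"]).as_matrix()
for n,f in(("scene","s"),("top","t")):
    W=pts(n,np.load(f"pics/{tag}_{f}.npy"));L=(W-o["position"])@R*1000
    m=(abs(L[...,1])<24)&(abs(L[...,2])<35)&(abs(L[...,0])<100)
    q=L[m];print(n,len(q))
    for a in range(-95,95,10):
        s=q[(q[:,0]>=a)&(q[:,0]<a+10)]
        if len(s)>3: print(a,len(s),"y",np.percentile(s[:,1],[3,97]).round(1),"z top",np.percentile(s[:,2],[3,97]).round(1))
    print("xrange",np.percentile(q[:,0],[0.5,99.5]).round(1))
E
python3 inhand.py g1
```

```text
scene 596
-65 9 y [-17.8 -14.7] z top [-0.7  9.7]
-55 8 y [-17.1 -14. ] z top [-4.8  9.7]
-35 5 y [ 6.1 12.3] z top [-9.2 -4.6]
-25 11 y [-2.4 12.6] z top [-10.5  -3.2]
-15 30 y [-6.  17.7] z top [-30.8   0.8]
-5 47 y [-11.5  17. ] z top [-30.5  -3. ]
5 102 y [-23.   22.4] z top [-31.6  10.4]
15 42 y [-17.3  12.9] z top [-10.6   7.8]
25 42 y [-17.   13.5] z top [-11.6   6.8]
35 41 y [-16.6  11.2] z top [-12.2   4.1]
45 43 y [-17.3  12.2] z top [-10.8   6.1]
55 41 y [-17.4  11.6] z top [-12.2   5.7]
65 45 y [-19.9  14.2] z top [-11.8   6.7]
75 96 y [-18.7  15.9] z top [-12.6  21.1]
85 34 y [-11.3   8. ] z top [-4.9 16.2]
xrange [-61.4  88.6]
top 104
-85 27 y [-18.1  14.3] z top [-13.7  14.2]
-75 39 y [-16.8  16.6] z top [-12.9   7.4]
-65 28 y [-7.7 17.9] z top [-12.6   4.2]
-55 9 y [ 3.4 13.2] z top [-10.9  -2.2]
xrange [-80.4 -45.2]
```

```bash
python3 go.py .5196 -.071 .143 .140 .5196 -.071 .105 .140
```

```text
t 4.25 pos [0.4825 0.3125 0.1429] tool_y yaw 0.11 F [ 0.   0.2 -3.9] grip 0.37 q [-0.03  0.41 -0.77  1.69  0.31  1.17 -0.77]
shift [-3.853e-01 -5.200e-03  3.000e-04] twist -0.03 or 3.112
shift [-0.3852 -0.0052  0.0383] twist -0.03 or 3.112
```

Call:
jog_arm:
  steps: [0.02,-0.03,0,-0.01,0,0.02,-0.075,-0.001,-0.02,0,0.02,-0.12,-0.002,-0.02,-0.01,0.02,-0.165,-0.003,-0.02,-0.01,0.02,-0.21,-0.004,-0.02,-0.02,0.02,-0.255,-0.005,-0.02,-0.02,0.02,-0.3,-0.005,-0.015,-0.03,0.02,-0.345,-0.005,-0.01,-0.03,0.02,-0.375,-0.005,0,-0.03,0.02,-0.385,-0.005,0,-0.03]

```text
clock: 5.25
position: [0.519, -0.0744, 0.1419]
ee_rot: [0.658, 0.753, -0.001, -0.001]
ft_force: [0.4, 0.2, -3.2]
grip_width: 0.367
```

```bash
python3 cart.py g2;python3 inhand.py g2; python3 go.py .5196 -.071 .143 .140 .5196 -.071 .080 .140
```

```text
scene 407
-75 5 y [-22.2  17.5] z top [-2.  11.5]
-55 5 y [ 3.5 12.8] z top [-8.5  1.9]
-45 9 y [-1.7 12.2] z top [-10.    0.4]
-35 12 y [-8.9 10.1] z top [-9.1 -1. ]
-25 14 y [-11.5  13.9] z top [-9.5 -0.5]
-15 24 y [-10.5  15.9] z top [-22.5  -1.6]
-5 36 y [-20.1  22.7] z top [-22.4  14.3]
5 68 y [-23.8  21.5] z top [-33.9   7.4]
15 21 y [-18.5  12.1] z top [-9.   6.9]
25 23 y [-17.8   8.8] z top [-9.9  7. ]
35 23 y [-18.5   9.9] z top [-8.8  4.5]
45 22 y [-18.2  10.2] z top [-8.7  5.2]
55 19 y [-18.4  11.2] z top [-9.6  6.4]
65 23 y [-22.2  16.9] z top [-10.9   7.9]
75 92 y [-19.5  13.4] z top [-11.5  23.2]
85 5 y [-10.8   1.9] z top [ 1.7 14.2]
xrange [-76.   85.5]
top 266
5 5 y [-23.1 -15. ] z top [-0.4 12.3]
15 25 y [-18.2   9.1] z top [-8.6  6. ]
25 36 y [-17.1  13.3] z top [-9.   5.8]
35 37 y [-17.6  12.3] z top [-10.2   8.5]
45 36 y [-17.1  13.3] z top [-8.9  5. ]
55 37 y [-18.1  11.9] z top [-9.1  7.3]
65 44 y [-19.8  16.8] z top [-11.9   8. ]
75 41 y [-20.5  15.5] z top [-9.3  8.1]
85 5 y [-10.2   6.5] z top [ 0.1 15.5]
xrange [ 9.3 85.6]
t 5.35 pos [ 0.5198 -0.0715  0.1433] tool_y yaw 0.137 F [-0.5  0.8 -2.8] grip 0.368 q [ 0.59  0.26 -0.61  1.83  0.16  1.11  0.06]
shift [ 0.0006 -0.0001  0.0003] twist -0.003 or 3.139
shift [ 0.0005 -0.      0.0633] twist -0.003 or 3.139
```

View pics/g2.png

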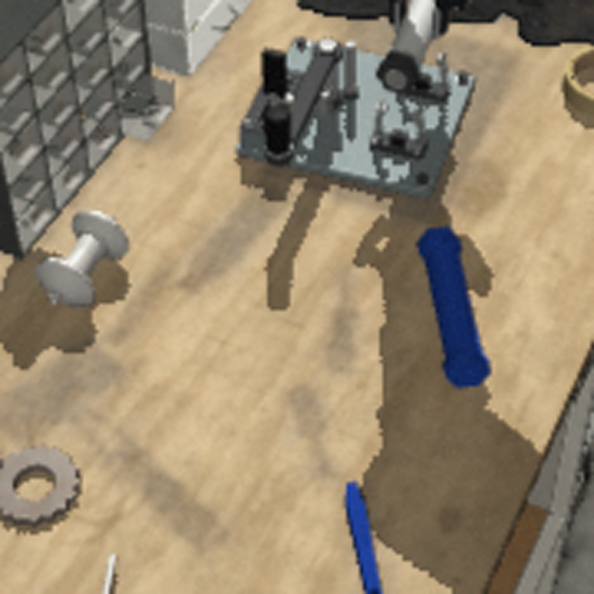

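```bash
cat > ov.py <<'E'
from h import *
from scipy.spatial.transform import Rotation as Ro
o=manip.get_obs();R=Ro.from_quat(o["ee_rot"]).as_matrix()
for n,f,(r0,r1,c0,c1) in(("scene","s",(140,200,265,315)),("top","t",(165,215,275,340))):
    p=np.load(f"pics/g2_{f}rgb.npy")
    fa=10
    big=cv2.resize(p[r0:r1,c0:c1,::-1],None,fx=fa,fy=fa,interpolation=cv2.INTER_CUBIC)
    def poly(L,c):
        q=(proj(n,np.array(L)/1000@R.T+o["position"])-[c0,r0]+.5)*fa
        cv2.polylines(big,[np.round(q).astype(np.int32)],False,c,1,cv2.LINE_AA)
    cam=np.linalg.inv(C[n]["world_to_cam"])[:3,3]
    zc=6.5; ax=R[:,0]
    v=cam-o["position"];v-=v@ax*ax;v/=np.linalg.norm(v)
    s=np.cross(ax,v);sl=R.T@s*1000
    for k in(-17,17): poly([[x,0,0]+np.array([4.,0,zc])+sl/1000*k for x in(-64,64)],(0,0,255))
    t=np.linspace(0,2*np.pi,7)
    for x in (64,80): poly([[x+4,20.8*np.sin(a),zc+20.8*np.cos(a)] for a in np.linspace(0,2*np.pi,40)],(0,255,0))
    cv2.imwrite(f"pics/ov_{n}.png",big)
E
python3 ov.py
```

```text
(no output)
```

View pics/ov_scene.png

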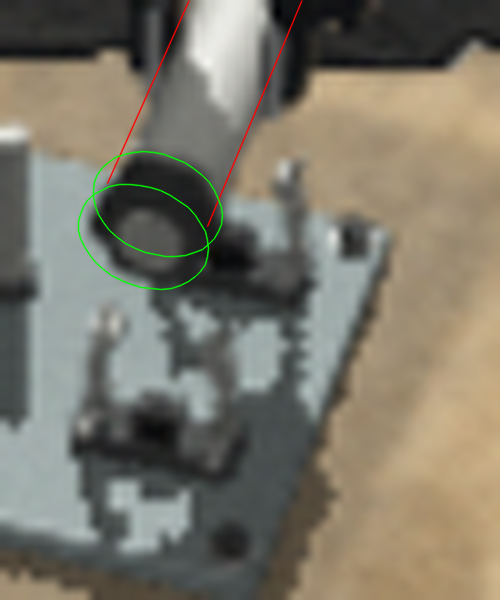

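View pics/ov_top.png

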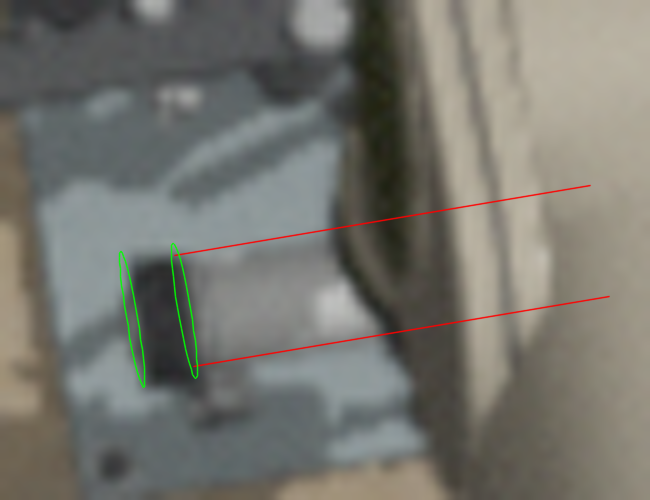

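Both overlays put the held tube about 1–2 mm towards −x of where the robot pose predicts. The fixture was measured with the same cameras, so I'll shift +1.5 mm in x and descend in stages, watching the force.

Call:
jog_arm:
  steps: [0.02,0,0.001,0.01,0,0.02,0,0.0015,0.022,0,0.02,0,0.0015,0.035,0,0.02,0,0.0015,0.045,0,0.02,0,0.0015,0.05,0,0.02,0,0.0015,0.053,0,0.02,0,0.0015,0.056,0,0.02,0,0.0015,0.059,0,0.02,0,0.0015,0.062,0,0.02,0,0.0015,0.062,0]
  grip_force: 100

```text
clock: 6.35
position: [0.522, -0.07, 0.0827]
ee_rot: [0.656, 0.755, -0.0, 0.0]
ft_force: [-2.1, 1.0, 0.6]
grip_width: 0.359
```

```bash
python3 go.py .521 -.071 .0555 .140; python3 - <<'E'
from h import *
p,d=manip.camera("scene")
cv2.imwrite("pics/g3.png",cv2.resize(p[140:215,225:315,::-1],None,fx=8,fy=8,interpolation=cv2.INTER_CUBIC))
E
```

```text
t 6.35 pos [ 0.522  -0.07    0.0827] tool_y yaw 0.14 F [-2.1  1.   0.6] grip 0.359 q [ 0.56  0.34 -0.59  1.88  0.22  0.99  0.01]
shift [-0.0008 -0.0011  0.0272] twist -0.0 or 3.141
```

View pics/g3.png

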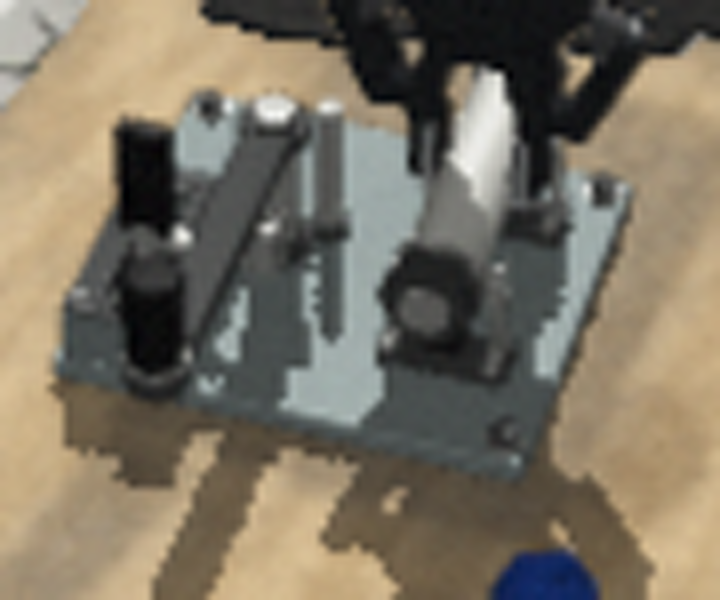

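Call:
jog_arm:
  steps: [0.02,0,-0.001,0.003,0,0.02,0,-0.001,0.006,0,0.02,0,-0.001,0.009,0,0.02,0,-0.001,0.012,0,0.02,0,-0.001,0.015,0,0.02,0,-0.001,0.018,0,0.02,0,-0.001,0.021,0,0.02,0,-0.001,0.024,0,0.02,0,-0.001,0.027,0,0.02,0,-0.001,0.028,0]

```text
clock: 7.4
position: [0.5209, -0.0702, 0.0573]
ee_rot: [0.656, 0.755, -0.001, 0.0]
ft_force: [-24.0, 1.9, 54.6]
grip_width: 0.363
```

```bash
python3 go.py .5205 -.071 .0555 .140; python3 - <<'E'
from h import *
p,d=manip.camera("scene")
cv2.imwrite("pics/g4.png",cv2.resize(p[140:215,225:315,::-1],None,fx=8,fy=8,interpolation=cv2.INTER_CUBIC))
E
```

```text
t 7.4 pos [ 0.5209 -0.0702  0.0573] tool_y yaw 0.14 F [-24.    1.9  54.6] grip 0.363 q [ 0.55  0.37 -0.58  1.89  0.25  0.94 -0.01]
shift [-0.0008 -0.0006  0.0018] twist -0.0 or 3.141
```

View pics/g4.png

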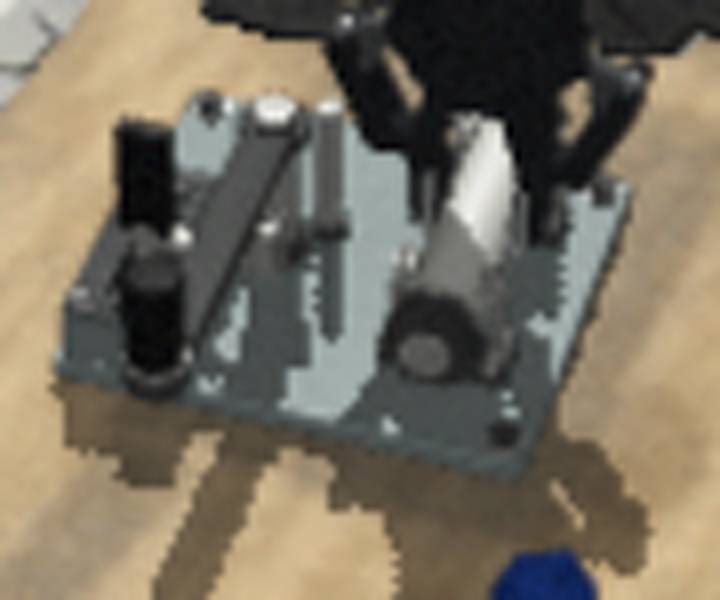

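54 N at TCP z 0.0573 means the tube is on the rigid seat. The image shows the tube sitting between the jaws, with its cap at (430,345). Next I'll relax the load, open, rise and check.

Call:
jog_arm:
  steps: [0.02,0,-0.001,-0.002,0,0.02,0,-0.001,-0.003,0,0.055,0,-0.001,-0.003,0,0.055,0,-0.001,-0.003,0,0.055,0,-0.001,-0.003,0,0.055,0,-0.001,-0.01,0,0.055,0,-0.001,-0.03,0,0.055,0,-0.001,-0.06,0,0.055,0,-0.001,-0.09,0,0.055,0,-0.001,-0.12,0]

```text
clock: 8.45
position: [0.5198, -0.07, 0.176]
ee_rot: [0.656, 0.755, 0.0, 0.0]
ft_force: [0.9, -1.0, -0.6]
grip_width: 0.642
```

```bash
python3 go.py; python3 - <<'E'
from h import *
p,d=manip.camera("scene");np.save("pics/g5_s.npy",d)
cv2.imwrite("pics/g5.png",cv2.resize(p[140:215,225:315,::-1],None,fx=8,fy=8,interpolation=cv2.INTER_CUBIC))
W=pts("scene",d)
th=.140;R=np.array([[np.cos(th),-np.sin(th)],[np.sin(th),np.cos(th)]]);t=np.array([.519,-.067])
L=np.dstack([(W[...,:2]-t)@R,W[...,2:]])*1000
for a in range(-90,90,10):
    m=(abs(L[...,0])<19)&(L[...,1]>a)&(L[...,1]<a+10)&(L[...,2]>30)&(L[...,2]<95)
    if m.sum()>3:
        s=L[m];print(a,m.sum(),np.percentile(s[:,0],[3,97]).round(1),np.percentile(s[:,2],[50,90,97]).round(1))
m=(abs(L[...,0])<19)&(abs(L[...,1])<110)&(L[...,2]>30)&(L[...,2]<75);print(np.percentile(L[m][:,1],[.5,99.5]))
E
```

```text
t 8.45 pos [ 0.5198 -0.07    0.176 ] tool_y yaw 0.14 F [ 0.9 -1.  -0.6] grip 0.642 q [ 0.6   0.22 -0.62  1.79  0.14  1.17  0.08]
-80 21 [-15.8  16.5] [66.2 70.8 71.6]
-70 24 [-16.5  14.1] [64.6 67.7 69.4]
-60 17 [-14.4  13.6] [64.8 66.9 68.3]
-50 23 [-18.2  17.9] [65.7 67.6 68.5]
-40 22 [-17.5  16.8] [65.3 67.  68.1]
-30 21 [-15.9  13.4] [63.  67.1 68.7]
-20 20 [-16.3  13.2] [64.4 68.8 69.1]
-10 24 [-15.2  13.8] [63.9 69.  71.9]
0 17 [-16.2  13.9] [63.8 66.3 67.7]
10 24 [-16.4  13. ] [64.5 69.6 70.5]
20 20 [-14.1  11.3] [64.2 67.3 69.1]
30 16 [-16.7  14.7] [64.  68.8 70.3]
40 31 [-17.6  16.1] [64.3 68.2 69.6]
50 19 [-17.3  17. ] [65.1 68.3 69.6]
60 21 [-15.2  12.7] [66.2 70.  71. ]
70 48 [-17.   16.5] [61.2 68.9 70.6]
80 47 [-13.8  12. ] [53.1 64.3 68.8]
[-79.108598    85.28925528]
```

View pics/g5.png

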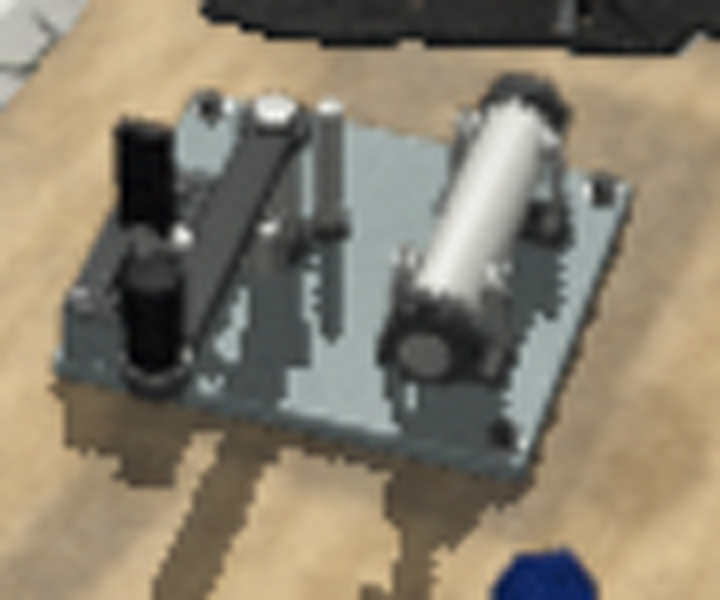

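Seated: the tube top reads about 67–68 mm along its whole length, and the ends are at y ≈ -79 and +85. Next is the catch; first a clearance check near the tab.

```bash
python3 - <<'E'
from h import *
W=pts("top",np.load("pics/top0.npy"));V=pts("scene",np.load("pics/scene0.npy"))
for U in(W,V):
  for y in np.arange(-.15,.2,.05):
    m=(U[...,2]>.09)&(U[...,2]<.5)&(U[...,1]>y)&(U[...,1]<y+.05)&(U[...,0]>.66)
    print(round(y,2),np.percentile(U[m][:,0],1).round(3) if m.sum()>5 else None,end=" | ")
  print()
E
python3 go.py .6413 -.0033 .16 -1.431 .6413 -.0033 .100 -1.431
```

```text
-0.15 0.75 | -0.1 0.756 | -0.05 0.764 | 0.0 0.776 | 0.05 0.778 | 0.1 0.777 | 0.15 0.776 | 
-0.15 0.751 | -0.1 0.754 | -0.05 0.763 | 0.0 0.776 | 0.05 0.778 | 0.1 0.776 | 0.15 0.775 | 
t 8.5 pos [ 0.5221 -0.07    0.1809] tool_y yaw 0.14 F [ 2.7 -0.5  3.7] grip 0.645 q [ 0.6   0.22 -0.62  1.79  0.14  1.17  0.08]
shift [0.0494 0.1273 0.0216] twist -1.57 or 1.571
shift [0.0496 0.1269 0.0816] twist -1.57 or 1.571
```

Call:
jog_arm:
  steps: [0.05,0.005,0.013,0,0.14,0.05,0.01,0.026,0,0.28,0.05,0.015,0.039,0,0.42,0.05,0.02,0.052,0,0.56,0.05,0.025,0.065,0,0.7,0.05,0.03,0.078,0,0.84,0.05,0.035,0.091,0,0.98,0.05,0.04,0.104,0,1.12,0.05,0.045,0.117,0,1.26,0.05,0.0495,0.127,0.005,1.4]

```text
clock: 9.5
position: [0.6397, -0.0029, 0.17]
ee_rot: [0.988, 0.152, 0.001, -0.0]
ft_force: [-0.1, 0.6, -0.9]
grip_width: 0.587
```

```bash
python3 go.py .642 -.0033 .16 -1.431 .642 -.0033 .100 -1.431
```

```text
t 9.5 pos [ 0.6397 -0.0029  0.17  ] tool_y yaw -1.265 F [-0.1  0.6 -0.9] grip 0.587 q [ 0.25  0.45 -0.41  1.5   0.19  1.23 -1.46]
shift [0.0021 0.0011 0.01  ] twist 0.166 or -2.976
shift [0.002  0.0011 0.07  ] twist 0.166 or -2.976
```

Call:
jog_arm:
  steps: [0.05,0.002,0.001,0,0.1,0.05,0.002,0.001,0.005,0.166,0.05,0.002,0.001,0.02,0.166,0.05,0.002,0.001,0.04,0.166,0.05,0.002,0.001,0.058,0.166,0.05,0.002,0.001,0.068,0.166,0.05,0.002,0.001,0.07,0.166,0.0,0.002,0.001,0.07,0.166,0.0,0.002,0.001,0.07,0.166,0.0,0.002,0.001,0.07,0.166]
  grip_force: 30

```text
clock: 10.5
position: [0.6415, -0.0038, 0.1004]
ee_rot: [0.997, 0.072, 0.001, 0.0]
ft_force: [-1.3, -0.8, 0.3]
grip_width: 0.108
```

```bash
python3 go.py .642 -.0033 .100 -1.431; python3 - <<'E'
from h import *
p,d=manip.camera("scene")
cv2.imwrite("pics/c1.png",cv2.resize(p[130:215,215:315,::-1],None,fx=7,fy=7,interpolation=cv2.INTER_CUBIC))
E
```

```text
t 10.5 pos [ 0.6415 -0.0038  0.1004] tool_y yaw -1.426 F [-1.3 -0.8  0.3] grip 0.108 q [ 0.22  0.51 -0.38  1.56  0.2   1.11 -1.63]
shift [ 0.0006 -0.0004  0.0004] twist 0.005 or -3.137
```

View pics/c1.png

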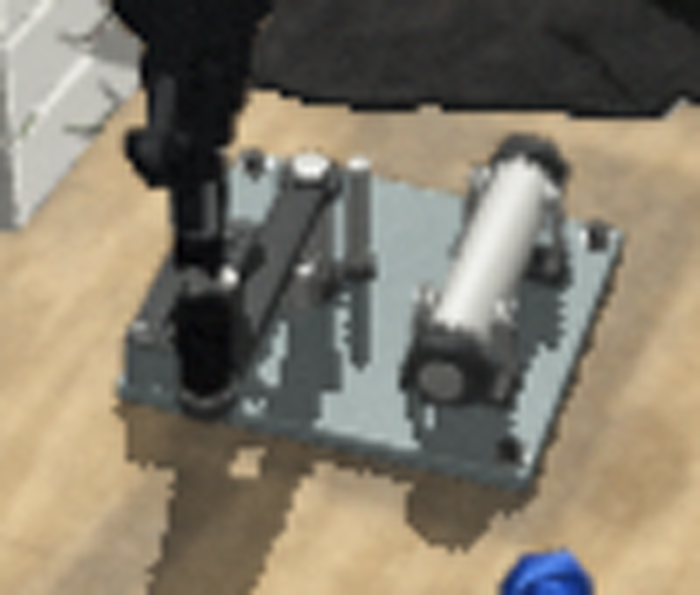

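The opening is about 9.2 mm, so the 10 mm tab is gripped. I'll feel toward fixture −y (tool +y) first.

Call:
jog_arm:
  steps: [0,0,0.001,0,0,0,0,0.002,0,0,0,0,0.003,0,0,0,0,0.004,0,0,0,0,0.005,0,0,0,0,0.006,0,0,0,0,0.007,0,0,0,0,0.008,0,0,0,0,0.008,0,0,0,0,0.008,0,0]
  grip_force: 50

```text
clock: 11.55
position: [0.6425, -0.0113, 0.1004]
ee_rot: [0.997, 0.072, 0.001, -0.0]
ft_force: [-2.8, 2.0, 6.1]
grip_width: 0.104
```

```bash
python3 go.py .6415 -.0038 .100 -1.431
```

```text
t 11.55 pos [ 0.6425 -0.0113  0.1004] tool_y yaw -1.426 F [-2.8  2.   6.1] grip 0.104 q [ 0.23  0.51 -0.37  1.56  0.2   1.11 -1.62]
shift [ 0.0001 -0.0076  0.0004] twist 0.005 or -3.137
```

It moved 7.6 mm with only about 2 N, past the 4 mm block, so this is the free side. Continue.

Call:
jog_arm:
  steps: [0,0,0.002,0,0,0,0,0.004,0,0,0,0,0.006,0,0,0,0,0.008,0,0,0,0,0.01,0,0,0,0,0.012,0,0,0,0,0.014,0,0,0,0,0.016,0,0,0,0,0.0175,0,0,0,0,0.0175,0,0]

```text
clock: 12.55
position: [0.6448, -0.0289, 0.1004]
ee_rot: [0.997, 0.072, 0.0, -0.0]
ft_force: [-3.4, 1.4, 7.7]
grip_width: 0.105
```

```bash
python3 go.py .6415 -.0038 .100 -1.431;python3 - <<'E'
from h import *
p,d=manip.camera("scene")
cv2.imwrite("pics/c2.png",cv2.resize(p[130:215,215:315,::-1],None,fx=7,fy=7,interpolation=cv2.INTER_CUBIC))
E
```

```text
t 12.55 pos [ 0.6448 -0.0289  0.1004] tool_y yaw -1.426 F [-3.4  1.4  7.7] grip 0.105 q [ 0.25  0.52 -0.37  1.55  0.2   1.11 -1.59]
shift [ 0.0003 -0.0253  0.0004] twist 0.005 or -3.137
```

View pics/c2.png

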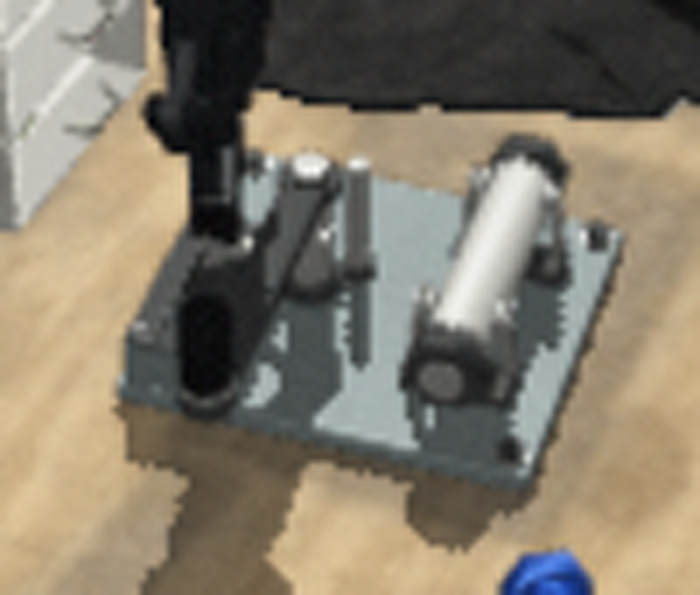

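The catch travelled about 25 mm toward −y, to its limit. Release and rise.

Call:
jog_arm:
  steps: [0.04,0,0,0,0,0.04,0,0,0,0,0.04,0,0,0,0,0.04,0,0,-0.01,0,0.04,0,0,-0.03,0,0.04,0,0,-0.055,0,0.05,0,0,-0.07,0,0.05,0,0,-0.075,-0.1,0.05,0,0,-0.075,-0.24,0.05,0,0,-0.075,-0.38]

```text
clock: 13.6
position: [0.6447, -0.029, 0.175]
ee_rot: [0.965, 0.262, 0.0, 0.0]
ft_force: [-0.0, -0.2, -0.5]
grip_width: 0.584
```

```bash
python3 go.py .588 .096 .175 .14; python3 - <<'E'
from h import *
p,d=manip.camera("scene")
W=pts("scene",d);th=.14;R=np.array([[np.cos(th),-np.sin(th)],[np.sin(th),np.cos(th)]]);L=np.dstack([(W[...,:2]-[.519,-.067])@R,W[...,2:]])*1000
m=(abs(L[...,0]-130)<20)&(abs(L[...,1]-46)<50)&(L[...,2]>75)&(L[...,2]<112);print("tab",m.sum(),L[m].mean(0),np.percentile(L[m],[5,95],axis=0))
cv2.imwrite("pics/c3.png",cv2.resize(p[130:215,215:315,::-1],None,fx=7,fy=7,interpolation=cv2.INTER_CUBIC))
E
```

```text
t 13.6 pos [ 0.6447 -0.029   0.175 ] tool_y yaw -1.04 F [-0.  -0.2 -0.5] grip 0.584 q [ 0.3   0.46 -0.44  1.48  0.2   1.25 -1.2 ]
shift [ 1.430e-02 -1.366e-01 -1.000e-04] twist -1.18 or 1.961
tab 70 [129.45512527  22.93729761  92.635045  ] [[118.61939777  16.80313626  76.21339727]
 [140.95903038  27.90171    107.60024921]]
```

View pics/c3.png

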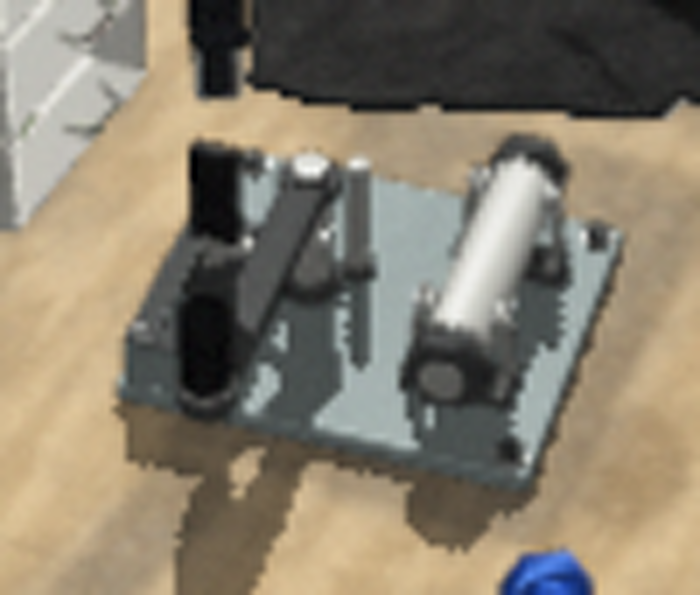

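The tab is now at fixture y ≈ 22.7, so the catch is about −23 mm from its middle and released. Move over the keeper knob.

Call:
jog_arm:
  steps: [0.055,0.001,-0.014,0,-0.12,0.055,0.003,-0.028,0,-0.24,0.055,0.004,-0.042,0,-0.36,0.055,0.006,-0.056,0,-0.48,0.055,0.007,-0.07,0,-0.6,0.055,0.009,-0.085,0,-0.72,0.055,0.01,-0.1,0,-0.84,0.055,0.012,-0.115,0,-0.96,0.055,0.013,-0.128,0,-1.08,0.055,0.014,-0.137,0,-1.18]

```text
clock: 14.65
position: [0.5876, 0.0975, 0.1746]
ee_rot: [0.657, 0.754, 0.0, 0.0]
ft_force: [-1.2, -0.6, 0.4]
grip_width: 0.642
```

```bash
python3 go.py .588 .096 .112 .14
```

```text
t 14.65 pos [0.5876 0.0975 0.1746] tool_y yaw 0.137 F [-1.2 -0.6  0.4] grip 0.642 q [ 0.32  0.41 -0.71  1.61  0.28  1.23 -0.3 ]
shift [-0.0016  0.0002  0.0626] twist -0.003 or 3.138
```

Call:
jog_arm:
  steps: [0.055,-0.001,0,0.01,0,0.055,-0.001,0,0.03,0,0.055,-0.001,0,0.048,0,0.055,-0.001,0,0.058,0,0.055,-0.001,0,0.062,0,0.055,-0.001,0,0.062,0,0.01,-0.001,0,0.062,0,0.01,-0.001,0,0.062,0,0.01,-0.001,0,0.062,0,0.01,-0.001,0,0.062,0]
  grip_force: 25

```text
clock: 15.65
position: [0.5887, 0.0956, 0.1131]
ee_rot: [0.658, 0.753, 0.0, 0.001]
ft_force: [-1.3, -1.0, 5.2]
grip_width: 0.269
```

```bash
python3 go.py .588 .096 .112 .14; python3 - <<'E'
from h import *
from scipy.spatial.transform import Rotation as Ro
o=manip.get_obs();R=Ro.from_quat(o["ee_rot"]).as_matrix()
p,d=manip.camera("scene")
cv2.imwrite("pics/k1.png",cv2.resize(p[130:215,215:315,::-1],None,fx=7,fy=7,interpolation=cv2.INTER_CUBIC))
piv=np.array([.519+.090*np.cos(.14),-.067+.090*np.sin(.14)])+[.001,0]
v=o["position"][:2]-piv;print("radius",np.hypot(*v),"ang",np.arctan2(-v[0],v[1])-.14)
# arc in tool axes from current point
for k in range(1,17):
    a=k*.1;ro=np.array([[np.cos(a),-np.sin(a)],[np.sin(a),np.cos(a)]])
    s=R.T@np.r_[ro@v-v,0];print(round(a,2),s.round(4))
E
```

```text
t 15.65 pos [0.5887 0.0956 0.1131] tool_y yaw 0.134 F [-1.3 -1.   5.2] grip 0.269 q [ 0.3   0.47 -0.68  1.67  0.32  1.12 -0.33]
shift [ 0.0005 -0.0006  0.0011] twist -0.006 or 3.135
radius 0.15145151673414106 ang -0.004718530246940106
0.1 [-0.0008 -0.0151 -0.    ]
0.2 [-0.0031 -0.0301 -0.    ]
0.3 [-0.0068 -0.0447 -0.0001]
0.4 [-0.012  -0.059  -0.0001]
0.5 [-0.0187 -0.0726 -0.0001]
0.6 [-0.0266 -0.0855 -0.0001]
0.7 [-0.0358 -0.0975 -0.0001]
0.8 [-4.610e-02 -1.086e-01 -1.000e-04]
0.9 [-0.0575 -0.1185 -0.0002]
1.0 [-0.0698 -0.1273 -0.0002]
1.1 [-0.083  -0.1348 -0.0002]
1.2 [-0.0968 -0.141  -0.0002]
1.3 [-0.1112 -0.1458 -0.0002]
1.4 [-0.1259 -0.1491 -0.0002]
1.5 [-0.141  -0.1509 -0.0002]
1.6 [-0.1561 -0.1511 -0.0002]
```

View pics/k1.png

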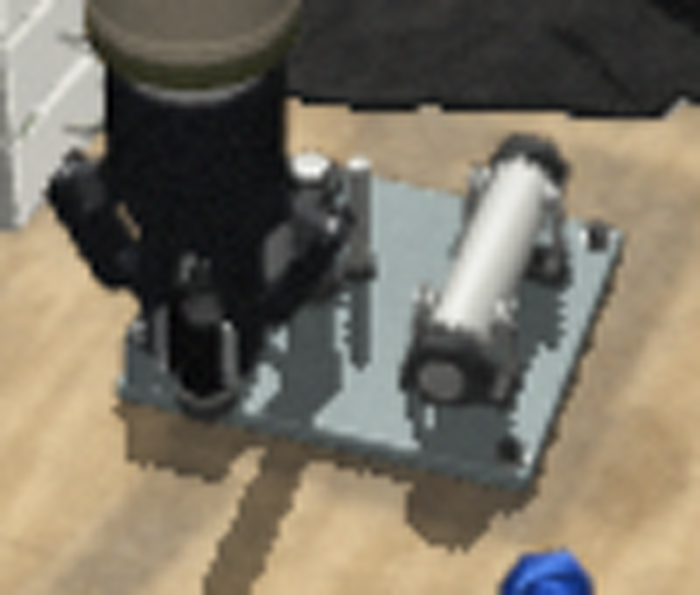

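The knob is held with an opening of about 23 mm. Swing the first half of the arc.

Call:
jog_arm:
  steps: [0.01,0,-0.008,0,-0.05,0.01,-0.0008,-0.015,0,-0.1,0.01,-0.003,-0.03,0,-0.2,0.01,-0.007,-0.0447,0,-0.3,0.01,-0.012,-0.059,0,-0.4,0.01,-0.0187,-0.0726,0,-0.5,0.01,-0.0266,-0.0855,0,-0.6,0.01,-0.0358,-0.0975,0,-0.7,0.01,-0.046,-0.1086,0,-0.8,0.01,-0.0575,-0.1185,0,-0.9]

```text
clock: 16.7
position: [0.4784, 0.0228, 0.1131]
ee_rot: [0.263, 0.965, 0.0, 0.001]
ft_force: [-1.6, 0.7, 8.7]
grip_width: 0.274
```

```bash
python3 go.py; python3 - <<'E'
from h import *
from scipy.spatial.transform import Rotation as Ro
p,d=manip.camera("scene")
o=manip.get_obs();R=Ro.from_quat(o["ee_rot"]).as_matrix()
cv2.imwrite("pics/k2.png",cv2.resize(p[130:215,215:315,::-1],None,fx=7,fy=7,interpolation=cv2.INTER_CUBIC))
piv=np.array([.519+.090*np.cos(.14),-.067+.090*np.sin(.14)])+[.001,0]
v=o["position"][:2]-piv;b=np.arctan2(-v[0],v[1])-.14;print("radius",np.hypot(*v),"ang",b)
for f in np.r_[np.arange(1,1.6,.1),1.571,1.62]:
    a=f-b;ro=np.array([[np.cos(a),-np.sin(a)],[np.sin(a),np.cos(a)]])
    s=R.T@np.r_[ro@v-v,0];print(round(f,2),s.round(4),round(-a,3))
E
```

```text
t 16.7 pos [0.4784 0.0228 0.1131] tool_y yaw 1.038 F [-1.6  0.7  8.7] grip 0.274 q [ 0.68  0.25 -0.9   1.96  0.23  1.04  0.72]
radius 0.15177791739157398 ang 0.9123991976219584
1.0 [-0.0007 -0.0133  0.    ] -0.088
1.1 [-0.0029 -0.0283  0.    ] -0.188
1.2 [-0.0066 -0.043   0.0001] -0.288
1.3 [-0.0118 -0.0573  0.0001] -0.388
1.4 [-0.0183 -0.0709  0.0001] -0.488
1.5 [-0.0262 -0.0839  0.0001] -0.588
1.6 [-0.0354 -0.096   0.0001] -0.688
1.57 [-0.0326 -0.0926  0.0001] -0.659
1.62 [-0.0373 -0.0983  0.0001] -0.708
```

View pics/k2.png

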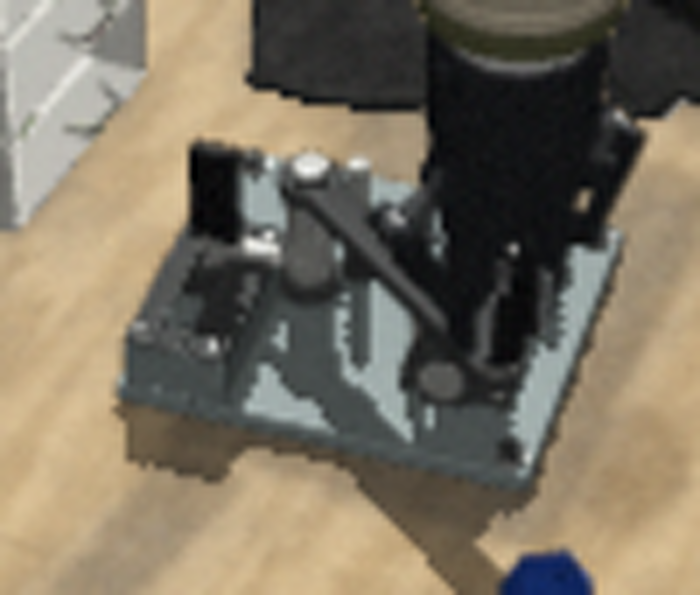

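The keeper is at about 0.91 rad and passing over the cartridge. Finish against the stop.

Call:
jog_arm:
  steps: [0.01,-0.0007,-0.0133,0,-0.088,0.01,-0.0015,-0.0208,0,-0.138,0.01,-0.003,-0.0283,0,-0.188,0.01,-0.0066,-0.043,0,-0.288,0.01,-0.0118,-0.0573,0,-0.388,0.01,-0.0183,-0.0709,0,-0.488,0.01,-0.0262,-0.0839,0,-0.588,0.01,-0.033,-0.0926,0,-0.659,0.01,-0.0345,-0.095,0,-0.67,0.01,-0.0345,-0.095,0,-0.67]

```text
clock: 17.75
position: [0.4582, -0.0754, 0.1129]
ee_rot: [-0.067, 0.998, 0.001, -0.002]
ft_force: [-14.8, 5.9, 21.3]
grip_width: 0.267
```

```bash
python3 go.py; python3 - <<'E'
from h import *
o=manip.get_obs()
piv=np.array([.519+.090*np.cos(.14),-.067+.090*np.sin(.14)])+[.001,0]
v=o["position"][:2]-piv;b=np.arctan2(-v[0],v[1])-.14;print("radius",np.hypot(*v),"ang",b)
E
```

```text
t 17.75 pos [ 0.4582 -0.0754  0.1129] tool_y yaw 1.705 F [-14.8   5.9  21.3] grip 0.267 q [ 0.94  0.23 -0.95  1.99  0.21  1.03  1.61]
radius 0.15237522601925305 ang 1.5687603442257632
```

The keeper is at about 1.569 rad, against the stop. Release and rise.

Call:
jog_arm:
  steps: [0.055,0,0.001,0,0,0.055,0,0.001,0,0,0.055,0,0.001,0,0,0.055,0,0.001,0,0,0.055,0,0.001,-0.01,0,0.055,0,0.001,-0.03,0,0.055,0,0,-0.06,0,0.055,0,0,-0.1,0,0.055,0,0,-0.13,0,0.055,0,0,-0.15,0]

```text
clock: 18.75
position: [0.4602, -0.0763, 0.2653]
ee_rot: [-0.067, 0.998, -0.001, 0.001]
ft_force: [-0.5, -0.5, -0.2]
grip_width: 0.642
```

```bash
python3 go.py; python3 - <<'E'
from h import *
p,d=manip.camera("scene")
cv2.imwrite("pics/f1.png",cv2.resize(p[130:215,215:315,::-1],None,fx=7,fy=7,interpolation=cv2.INTER_CUBIC))
p2,_=manip.camera("top");cv2.imwrite("pics/f1t.png",p2[:,:,::-1])
W=pts("scene",d);th=.14;R=np.array([[np.cos(th),-np.sin(th)],[np.sin(th),np.cos(th)]]);L=np.dstack([(W[...,:2]-[.519,-.067])@R,W[...,2:]])*1000
def st(n,m): print(n,m.sum(),np.percentile(L[m],[3,50,97],axis=0).round(1).tolist())
st("knob",(abs(L[...,0]+62)<25)&(abs(L[...,1])<30)&(L[...,2]>90)&(L[...,2]<140))
st("tab",(abs(L[...,0]-130)<20)&(abs(L[...,1]-46)<50)&(L[...,2]>75)&(L[...,2]<112))
c=(abs(L[...,0])<19)&(L[...,2]>30)&(L[...,2]<73)
for a,b in((-85,-55),(-55,-20),(20,55),(55,88)): st((a,b),c&(L[...,1]>a)&(L[...,1]<b))
E
```

```text
t 18.75 pos [ 0.4602 -0.0763  0.2653] tool_y yaw 1.704 F [-0.5 -0.5 -0.2] grip 0.642 q [ 1.04  0.02 -0.97  1.8   0.02  1.33  1.77]
knob 96 [[-73.1, -9.3, 91.8], [-62.7, 8.0, 116.2], [-51.0, 15.3, 132.1]]
tab 68 [[117.9, 17.7, 76.8], [129.6, 22.8, 93.4], [141.1, 27.7, 109.0]]
(-85, -55) 52 [[-17.1, -79.4, 56.0], [-2.2, -67.2, 65.4], [15.3, -57.4, 71.2]]
(-55, -20) 49 [[-17.2, -54.4, 59.9], [-1.1, -43.4, 64.9], [17.2, -31.7, 69.7]]
(20, 55) 82 [[-16.4, 21.4, 56.3], [-2.2, 41.2, 64.3], [17.3, 53.9, 69.4]]
(55, 88) 121 [[-16.6, 59.5, 35.3], [-1.0, 78.0, 59.4], [15.9, 85.0, 70.8]]
```

View pics/f1.png

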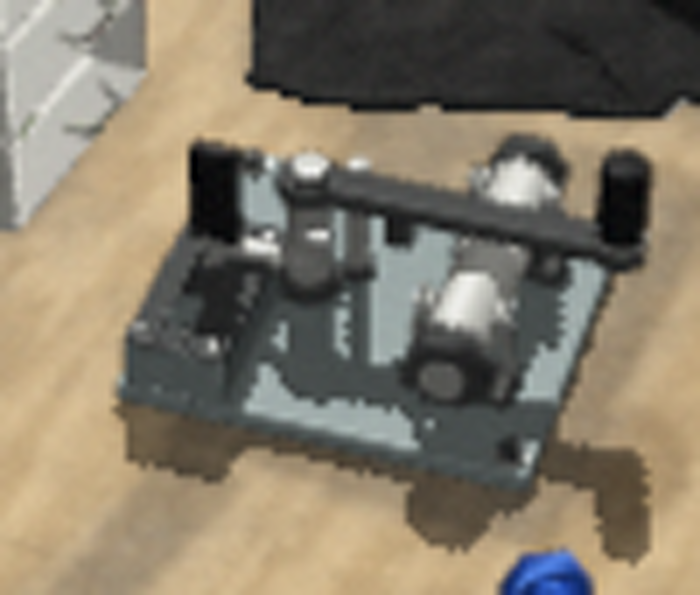

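View pics/f1t.png

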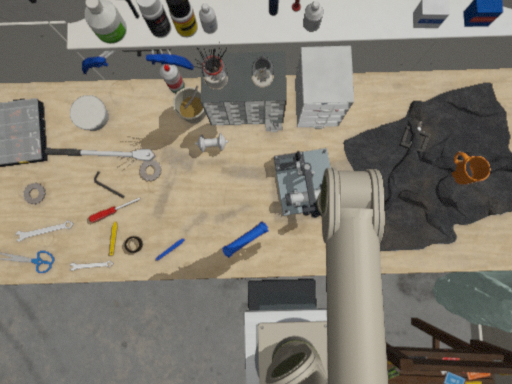

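```bash
python3 - <<'E'
from h import *
th=.14;R=np.array([[np.cos(th),-np.sin(th)],[np.sin(th),np.cos(th)]])
p,d=manip.camera("scene")
for n,dd,c in(("before",np.load("pics/scene0.npy"),(90,152)),("now",d,(-62,0))):
    W=pts("scene",dd);L=np.dstack([(W[...,:2]-[.519,-.067])@R,W[...,2:]])*1000
    for z0,z1 in((126,137),(95,124)):
        m=(np.hypot(L[...,0]-c[0],L[...,1]-c[1])<25)&(L[...,2]>z0)&(L[...,2]<z1);print(n,z0,m.sum(),(L[m].mean(0)[:2]-c).round(1),(np.percentile(L[m],[5,95],axis=0)[:,:2]-c).round(1).tolist())
print(manip.get_obs()["position"])
E
```

```text
before 126 35 [-1.   0.4] [[-9.3, -8.9], [8.2, 10.4]]
before 95 51 [-2.6  7.2] [[-10.3, 0.3], [6.8, 12.2]]
now 126 32 [0.4 2.9] [[-8.1, -8.7], [9.2, 12.6]]
now 95 45 [-1.   8.4] [[-10.8, 0.3], [9.9, 13.5]]
[ 0.46014783 -0.0765601   0.26375886]
```

```bash
python3 -c "
from workcell import manip
print(manip.hand_in())"
```

```text
the job is handed in; nothing more can be done
None
```

The cartridge is snapped into both clips, the catch is released, and the keeper is against its stop. I handed the job in at about 19 s; it gives no verdict, so what follows are my own checks.

- **Cartridge:** I gripped it at mid length and pressed it down until the force rose to about 55 N on the rigid seat. Its top then measured about 67–68 mm high along the whole length. It sits about 3 mm towards +y of the clips' middle, within the 10 mm allowed.
- **Catch:** I tried fixture −y first. It ran freely past the 4 mm mark and on to about −23 mm, so it is released.
- **Keeper:** I swung it by its knob to about 1.57 rad from the arm's pose. The camera check of the knob afterwards gives about 1.55–1.56 rad, above the 1.5 required.
- **End state:** The gripper is open and clear, about 15 cm above the knob, with no force on the wrist. In the last top view the hub, sprocket and tape look where they were.

Two readings disagreed slightly. The cameras and the arm differed by about 1–2 mm across the clips; I corrected +1.5 mm, then took 1 mm back when I felt sideways contact. A sideways force of about 24 N still showed on the wrist at the end of the press, and it was gone after release.

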